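Hold a roll up with the tongs for finishing

TASK

Take the red-handled tongs from their rest, close them on the golden-brown roll on the cooling rack, and carry it over to the white serving bowl. Finish holding the roll in the tongs, still, about 10 cm above the middle of the bowl, so the cook can sprinkle cheese over it: the program ends while holding, nothing is put down. Touch the roll only with the tongs, and leave the other rolls and the things on the counter where they are.

Things in the scene. Friction and masses are not known exactly. Their poses are not given: they have to be found in the camera images.
- tongs: Kitchen tongs, 120 g, lying level across their rest, both arms side by side in a level plane, to be squeezed together from above. Origin: mid-height of the arms, on the centre line midway between the red grips, near the centre of mass; +x to the tips, +y to the left arm, +z up. Round hinge head (24 mm) at x = -100 mm; jaws' centre at x = +110 mm, tip ends at +133 mm.
- tongs_grip (a point): Where to squeeze: at the tongs' origin. Red grips 70 mm long, 22 mm high. Open they measure 59 mm over their outsides here (56 mm at the hinge end, 62 mm at the tip end). A spring holds them open: 7 N per side starts to close them, 10 N when on a roll. Squeezed to 54 mm they hold the tongs with the jaws still 73 mm apart; use 20 to 30 N to hold a roll.
- tongs_jaws (a point): Midway between the two black jaws, 110 mm ahead (+x) of the tongs' origin, in the plane of the arms. The clear gap is 84 mm when open and closes 2.1 mm per mm of squeeze at the grips: grips at 42 mm give a gap of 48 mm, the jaws then parallel.
- tongs_left: Left (+y) arm of the tongs, steel with red grip and black jaw. Both arms close alike. Origin on its hinge at the head, 100 mm behind the tongs' origin; axes as the tongs' when open. Black flat jaw: 44 mm long, 20 mm high (10 mm above and below the plane of the tongs), 5 mm thick.
- tongs_right: Right (-y) arm of the tongs, the mirror image of the left one.
- tongs_rest: Fixed tongs rest: dark steel plate 190 x 110 x 4 mm, long side along its x, with two black ribs across, 6 mm thick and 36 mm high, at x = -75 and +70 mm. Origin: centre of its underside on the counter. The tongs lie with their origin over it, at 44 mm height, with jaws beyond the +x rib. Stands to the left or the right of the rack, the bowl on the other side.
- rack: Fixed wire cooling rack, 124 mm (its x, away from the robot) x 344 mm (its y), top of the wires 45 mm above the counter. Origin: its centre, on the counter. The three rolls stand on it in a row along its y, about 110 mm apart, in any order.
- roll_golden: The golden-brown crusty mini roll, round, 48 mm diameter, 38 mm high, flat foot, sides upright from 13 to 23 mm height, about 45 g, firm. Origin: centre of its underside, z up.
- roll_dark: Dark brown roll of the same size and shape, to be left alone. Origin: centre of its underside.
- roll_pale: Pale floury roll of the same size and shape, to be left alone. Origin: centre of its underside.
- bowl: Fixed white ceramic serving bowl, 150 mm across the rim, 55 mm high. Origin: centre of its underside on the counter.
- tub: Clear plastic tub, 90 mm across, 110 mm high, loose, beyond the rack. Origin: centre of its underside.
- oil: Green glass oil bottle, 60 mm across, 200 mm high, loose, beyond the rack. Origin: centre of its underside.
- shaker: Glass shaker with steel cap, 48 mm across, 100 mm high, loose, beyond the rack. Origin: centre of its underside.
- sauce_cup: Plum-coloured sauce cup, 76 mm across, 35 mm high, loose, beyond the rack. Origin: centre of its underside.
- spatula: Spatula lying flat on the counter across the front of the robot, under 30 mm high. 280 mm long. Origin: on the counter, where the blade meets the handle (handle to -x).

How it is judged (in metres and radians):
On the way, in this order (a step that is already met when the one before it is completed fails the run):
1. the tongs are gripped and lifted clear of their rest, at least 25 mm (height (world z) of tongs above 0.069 m and contact force between the fingers and tongs above 1 N), for 0.2 s.
2. the golden roll is between both jaws of the tongs and lifted at least 30 mm off the rack (contact force between each of tongs_left, tongs_right and roll_golden above 0.5 N and height (world z) of roll_golden above 0.075 m), for 0.2 s.
At the end, for the whole second after the job is handed in: The gripper holds the tongs (over 1 N), both jaws press on the golden roll (over 0.5 N each), the roll's underside is 50 to 185 mm above the bowl's rim and within 50 mm sideways of the bowl's centre, still (under 0.05 m/s), and does not touch the bowl (contact force between each of tongs_left, tongs_right and roll_golden above 0.5 N and contact force between the fingers and tongs above 1 N and height (world z) of roll_golden between 0.105 and 0.24 m and horizontal distance between roll_golden and bowl below 0.05 m and linear speed of roll_golden below 0.05 m/s and contact force between roll_golden and bowl below 0.05 N); the arm keeps its last pose, push and grip.
It fails at once if the gripper or arm touches the golden roll (contact force between any of the fingers, the arm and roll_golden above 0.3 N).
It fails at once if another roll is moved by more than 30 mm (distance of any of roll_dark, roll_pale from where it was at the start of the episode above 0.03 m).
It fails at once if a thing on the counter is moved by more than 40 mm or knocked over (distance of any of tub, oil, shaker, sauce_cup, spatula from where it was at the start of the episode above 0.04 m or angle between any of tub, oil, shaker's own z axis and vertical above 0.5 rad).
It also fails if it takes over 48 s, if anything falls off the work surface, if the arm or the gripper's body presses on something with over 40 N, if the wrist force passes 120 N, or if a joint passes its speed limit or range.

ROBOT

A 6-joint arm with a two-finger parallel gripper is mounted at the origin on the work surface. World frame = base frame: x ahead of the robot, y to its left, z up, the work surface at z = 0. Lengths are in m, angles in degrees, forces in N, time in s.
With the tool pointing down it reaches from about 0.35 to 0.875 m from the base axis. Payload 4.2 kg.
Tool frame: the origin (TCP) lies on the centre line of the jaws, within the pads' length; the fingertips stand 11 mm ahead of it and the grasp point (between the pads) lies 8 mm behind it; z points along the fingers, y is the line along which they close (so a half turn about z gives the same grasp; the last joint's range is limited). The gripper opens to 87 mm and grips with 3 to 60 N. Pads are 19 mm wide; open, the fingers measure 117 mm over their backs; the gripper's body (75 mm by 190 mm) begins 51 mm behind the grasp point.
Start: joints at [-59.782, 22.042, 0.453, 0, -68.411, -14.817], TCP at [0.166, -0.603, 0.234] pointing down, gripper open.
Joint ranges: [-179.83, 179.83], [-69.29, 118.12], [-61.27, 80.66], [-181.25, 117.63], [-171.15, -9.14], [-177.46, 177.46]. Speed limits (degrees/s): [159.86, 159.86, 180, 180, 180, 180].

INTERFACE

Orientations are given as a 3x3 rotation matrix whose columns are the frame's x, y, z axes.
In Python, from station import r gives the robot as it stands.
- The arm moves only by the tool servo_tool, never from a script. Its argument "commands" is a list that holds one entry, the list of rows, each a list of 7 numbers: the closure, from 0 (fully open) to 1 (shut), then the shift along the tool's x, y, z in mm, then the turn, a rotation vector about the tool's x, y, z in rad. In form: [[[claw, x, y, z, ax, ay, az], ...]]. A call has exactly 5 rows; each row is the pose to reach, as a shift and turn from the pose commanded when the call began, along the tool's axes at that moment; what a row does not reach only later rows make up. A row lasts 1/10 s, in which the tool goes at most 50 mm and 8.59 degrees, less where a joint would pass 70% of its speed; a pose out of reach is approached as far as the arm can. A call with a gripper value outside its range is refused whole. The fingers move at their own pace and stop on an object; the grip force is fixed at half the most. Time passes only in rows, so rows that repeat a pose let the fingers close, or fill a call up. It gives the time, the measured TCP pose, the force, the opening and the grip force at its end, in the units of the state.
- r.sense(): the state, without advancing time (a new reading comes with each control period).
- r.capture(name): name is "side" or "top"; returns a dict with "pixels" (420x560x3 uint8, red, green, blue), "camera_matrix" (3x3 intrinsics, pixels), "R" (3x3) and "t" (3): a world point X has camera coordinates R X + t. Camera axes: x right, y down, z forward; pixel columns grow to the right and rows downward; lengths in m; the calibration is good to about 2 mm. A picture is of the moment at which its call begins. There is no depth.
- r.finish_job(): hands the job in; it is judged then, once.
The state is a dict: "time_s": time; "joints": joint angles; "joint_velocities": joint speeds; "effort": joint torques, N m; "tcp_pos": TCP position; "ee_rot": TCP orientation; "wrist_force": force on the tool from outside, world axes, zero at the start; "moment": the same for the moment, N m; "gripper_width": opening from 0.0 (shut) to 1.0 (fully open); "gripper_force": force on a finger pad.
Only numpy, scipy, OpenCV 4.12 (cv2) and the standard library are available. Lean on these libraries where they do the work, as an engineer would, in place of code of your own. Each camera call takes 0.05 s, during which the arm holds its last target. There are 200 camera calls.

## Working session

There is one attempt and no reset: what is moved stays moved. The work goes in short steps, Python scripts to look and compute and a tool call to move; the robot and the scene stay as the last step left them, time stands still between calls to the robot, and variables do not carry over. Pictures are saved under pics/ and viewed, at most 10 in all, crops included, and the job is handed in when it is done.

Besides the shell and the picture viewer there is one more tool, called after ">>>" in YAML: its name, and indented under it one key for each argument. servo_tool: Moves the arm, as the interface text tells. Its arguments: {"type":"object","properties":{"commands":{"type":"array","items":{"type":"array","items":{"type":"array","items":{"type":"number"}}}}},"required":["commands"]}

```bash
mkdir -p pics; python3 - <<'E'
from station import r
import cv2,pickle
s=r.sense();print(s['time_s'],s['tcp_pos'],s['ee_rot'])
for n in('top','side'):
    c=r.capture(n);pickle.dump(c,open(f'pics/{n}0.pkl','wb'));cv2.imwrite(f'pics/{n}0.png',c['pixels'][:,:,::-1])
    print(n,c['camera_matrix'],c['R'],c['t'])
E
```

```text
0.0 [ 0.16585817 -0.60201715  0.23247884] [[-9.64131944e-01 -2.65422589e-01 -6.66176230e-04]
 [-2.65423405e-01  9.64129808e-01  2.03223209e-03]
 [ 1.02880059e-04  2.13615864e-03 -9.99997713e-01]]
top [[402.50193651   0.         276.65089048]
 [  0.         402.50193651 209.70620424]
 [  0.           0.           1.        ]] [[ 0.0086733  -0.99993212  0.00778014]
 [-0.99328747 -0.00951262 -0.11528016]
 [ 0.11534635 -0.00672806 -0.99330255]] [0.00142326 0.57667463 0.95788886]
side [[380.05999526   0.         280.80855017]
 [  0.         380.05999526 209.15183088]
 [  0.           0.           1.        ]] [[ 0.98597998 -0.16666551  0.00812971]
 [-0.08351985 -0.5351025  -0.84064841]
 [ 0.14445733  0.82818351 -0.54152023]] [-0.58680002  0.10466083  1.08480196]
```

View pics/top0.png

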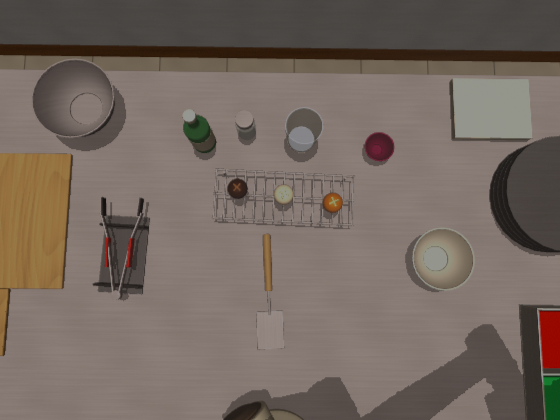

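View pics/side0.png

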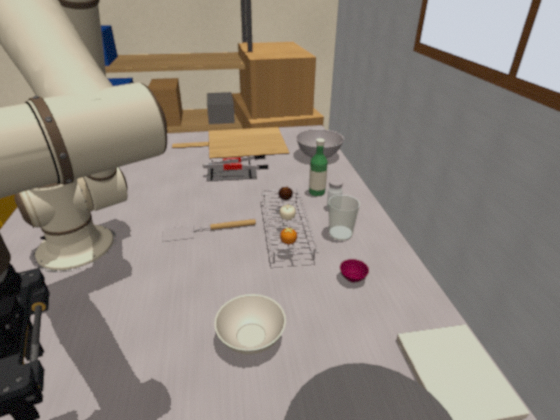

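The top view shows the tongs on their rest at the left (hinge ~(118,295), red grips ~(108,252) and (130,252), jaws ~(103,203) and (141,203)). The golden roll is at ~(333,203), at the right end of the row next to pale (284,194), and the bowl is at ~(443,260). The side view shows the same layout, with the golden roll at ~(289,236) and the bowl at ~(250,325).

```bash
cat > h.py <<'E'
import numpy as np,cv2,pickle
def ray(c,uv,z):
    d=c['R'].T@np.linalg.inv(c['camera_matrix'])@np.array([uv[0],uv[1],1.]);o=-c['R'].T@c['t']
    return o+d*(z-o[2])/d[2]
def blobs(c,f,box,amin=15):
    p=c['pixels'].astype(int);R,G,B=p[...,0],p[...,1],p[...,2]
    m=f(R,G,B).astype(np.uint8);k=np.zeros_like(m);x0,y0,x1,y1=box;k[y0:y1,x0:x1]=1
    n,l,s,ce=cv2.connectedComponentsWithStats(m*k)
    return [(s[i],ce[i]) for i in range(1,n) if s[i][4]>=amin]
E
python3 - <<'E'
from h import *
T=pickle.load(open('pics/top0.pkl','rb'));S=pickle.load(open('pics/side0.pkl','rb'))
print('cam',-T['R'].T@T['t'],-S['R'].T@S['t'])
def show(n,c,f,box,z,a=15):
    for s,ce in blobs(c,f,box,a): print(n,s,ce.round(1),ray(c,ce,z).round(4))
red=lambda R,G,B:(R>90)&(G<50)&(B<60)
show('grip',T,red,(90,200,160,300),.044)
show('black',T,lambda R,G,B:(R<45)&(G<45)&(B<45),(90,190,160,300),.044)
show('steelhead',T,lambda R,G,B:(R+G+B>330),(108,288,128,302),.044,5)
org=lambda R,G,B:(R>100)&(R-B>80)&(G<R*.75)
show('golden',T,org,(310,180,360,230),.062)
show('goldenS',S,org,(265,220,315,255),.062)
show('pale',T,lambda R,G,B:(R>190)&(G>185),(265,180,305,215),.075,20)
for n,c,box in(('bowl',T,(405,222,480,297)),('bowlS',S,(205,285,295,365))):
    show(n,c,lambda R,G,B:(R>125)&(R-B>15),box,.05,200)
show('dark',T,lambda R,G,B:(R<80)&(G<50)&(B<50),(220,172,255,205),.065,20)
for n,b in (('T',(90,190,165,305)),):
    cv2.imwrite('pics/tongs.png',cv2.resize(T['pixels'][b[1]:b[3],b[0]:b[2],::-1],None,fx=5,fy=5,interpolation=cv2.INTER_CUBIC))
E
```

```text
cam [0.46230236 0.01335357 1.01794152] [ 0.43060674 -0.94021015  0.68019568]
grip [105 238   3  29  79] [106.  251.6] [0.4703 0.4153 0.044 ]
grip [126 238   6  30  62] [128.6 252.3] [0.4692 0.3612 0.044 ]
black [102 198   4  19  68] [103.5 206.6] [0.579  0.4275 0.044 ]
black [139 199   5  15  41] [140.8 205.5] [0.5825 0.3373 0.044 ]
black [105 223  29   5  75] [119.3 225.5] [0.5333 0.3868 0.044 ]
black [138 225  11   4  28] [143.2 227. ] [0.5302 0.3291 0.044 ]
black [ 94 283  17   4  43] [103.4 284. ] [0.3936 0.4171 0.044 ]
black [123 284  20   4  50] [132.  285.6] [0.3905 0.349  0.044 ]
steelhead [108 288  20  14 143] [114.8 296.4] [0.3649 0.3884 0.044 ]
golden [324 194  18  17 206] [332.6 202.1] [ 0.593  -0.1271  0.062 ]
goldenS [281 229  16  14 168] [288.3 235.9] [ 0.5932 -0.1298  0.062 ]
bowl [ 405  222   75   75 2155] [446.4 257.7] [ 0.463 -0.401  0.05 ]
bowl [ 413  234   51   49 1394] [439.9 258.1] [ 0.4618 -0.3852  0.05  ]
bowlS [ 211  293   76   59 3237] [249.5 321.7] [ 0.4613 -0.3959  0.05  ]
dark [228 179  20  20 262] [237.3 188.8] [0.6226 0.1016 0.065 ]
```

View pics/tongs.png

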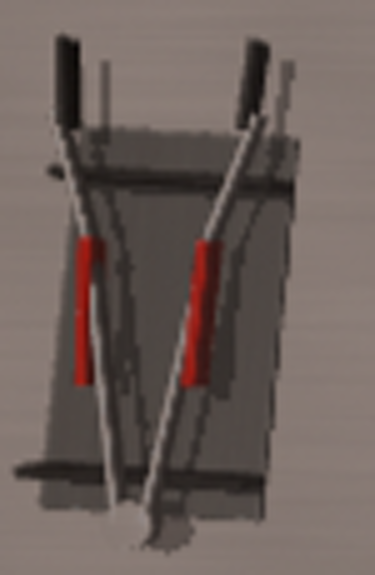

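The zoom shows the arms, grips and a yaw of about −3° from the ribs, so the tongs' origin is at about (0.471, 0.387). The golden roll comes out at (0.593, −0.128) in both views. I'll move toward the tongs now.

```bash
cat >> h.py <<'E'
from scipy.spatial.transform import Rotation as Ro
def go(*pts):
    """print the tool shift (mm) and rotvec from the present pose to world points (x,y,z,yaw deg of tool x), tool down"""
    from station import r
    s=r.sense();R=np.array(s['ee_rot']);p=np.array(s['tcp_pos'])
    print('t',s['time_s'],'p',p.round(4),'yaw',np.degrees(np.arctan2(R[1,0],R[0,0])).round(2),'w',round(s['gripper_width'],3),'F',s['gripper_force'],np.round(s['wrist_force'],1))
    for x,y,z,a in pts:
        a=np.radians(a);c,q=np.cos(a),np.sin(a)
        D=np.array([[c,q,0],[q,-c,0],[0,0,-1]])
        print((R.T@(np.array([x,y,z])-p)*1000).round(1),Ro.from_matrix(R.T@D).as_rotvec().round(4))
E
python3 -c "
from h import *
go((.30,-.44,.25,230),(.44,-.25,.25,275),(.48,0,.25,315))
T=pickle.load(open('pics/top0.pkl','rb'));print(ray(T,(443.5,260),.055),ray(T,(443.5,260),.05))"
```

```text
t 0.1 p [ 0.1659 -0.6021  0.2326] yaw -164.61 w 0.997 F 0.0 [ 0.1 -0.4  0.2]
[-172.3  120.7  -17.2] [ 1.900e-03  5.000e-04 -6.041e-01]
[-357.7  266.7  -16.9] [ 1.7000e-03  1.3000e-03 -1.3895e+00]
[-462.7  497.1  -16.5] [ 1.3000e-03  2.0000e-03 -2.0876e+00]
[ 0.45734378 -0.39159574  0.055     ] [ 0.45731803 -0.39369841  0.05      ]
```

>>> servo_tool:
  commands:
    - [[0,-35,25,-4,0,0,-0.12],[0,-70,50,-8,0,0,-0.24],[0,-105,75,-12,0,0,-0.36],[0,-140,98,-16,0,0,-0.48],[0,-172,120,-17,0,0,-0.6]]

```text
time_s: 0.6
tcp_pos: [0.3009, -0.4397, 0.2507]
ee_rot: [[-0.642, -0.767, 0.0], [-0.767, 0.642, -0.0], [-0.0, -0.0, -1.0]]
wrist_force: [0.7, -0.7, -0.1]
gripper_width: 0.993
gripper_force: 0.0
```

```bash
python3 -c "
from h import *
go((.44,-.25,.25,275),(.48,0,.25,315))"
```

```text
t 0.6 p [ 0.3009 -0.4397  0.2507] yaw -129.93 w 0.993 F 0.0 [ 0.7 -0.7 -0.1]
[-234.7   15.1    0.7] [-3.000e-04 -0.000e+00 -7.841e-01]
[-452.1  144.8    0.7] [-3.0000e-04 -2.0000e-04 -1.4823e+00]
```

>>> servo_tool:
  commands:
    - [[0,-47,3,0,0,0,-0.14],[0,-94,6,0,0,0,-0.28],[0,-141,9,0,0,0,-0.42],[0,-188,12,0,0,0,-0.56],[0,-235,15,0,0,0,-0.7]]

```text
time_s: 1.1
tcp_pos: [0.4408, -0.2502, 0.2504]
ee_rot: [[0.004, -1.0, -0.0], [-1.0, -0.004, 0.0], [-0.0, 0.0, -1.0]]
wrist_force: [1.3, -0.8, 0.3]
gripper_width: 0.999
gripper_force: 0.0
```

```bash
python3 -c "
from h import *
go((.49,-.01,.25,310),(.49,.2,.22,350),(.471,.387,.12,357.1))"
```

```text
t 1.1 p [ 0.4408 -0.2502  0.2504] yaw -89.78 w 0.999 F 0.0 [ 1.3 -0.8  0.3]
[-240.   -50.1    0.4] [ 2.000e-04  3.000e-04 -6.943e-01]
[-450.   -50.9   30.5] [ 1.0000e-04  3.0000e-04 -1.3924e+00]
[-637.1  -32.7  130.5] [ 1.0000e-04  3.0000e-04 -1.5164e+00]
```

>>> servo_tool:
  commands:
    - [[0,-48,-10,0,0,0,-0.14],[0,-96,-20,0,0,0,-0.28],[0,-144,-30,0,0,0,-0.42],[0,-192,-40,0,0,0,-0.56],[0,-240,-50,0,0,0,-0.69]]

```text
time_s: 1.6
tcp_pos: [0.4904, -0.0101, 0.2504]
ee_rot: [[0.639, -0.769, -0.0], [-0.769, -0.639, 0.0], [-0.0, 0.0, -1.0]]
wrist_force: [1.7, -0.8, 0.2]
gripper_width: 0.998
gripper_force: 0.0
```

```bash
python3 -c "
from h import *
go((.48,.2,.22,350),(.471,.387,.14,357.1))"
```

```text
t 1.6 p [ 0.4904 -0.0101  0.2504] yaw -50.25 w 0.998 F 0.0 [ 1.7 -0.8  0.2]
[-168.2 -126.3   30.4] [ 1.000e-04  3.000e-04 -7.026e-01]
[-317.8 -239.   110.4] [ 1.000e-04  3.000e-04 -8.265e-01]
```

>>> servo_tool:
  commands:
    - [[0,-34,-25,6,0,0,-0.14],[0,-68,-50,12,0,0,-0.28],[0,-101,-76,18,0,0,-0.42],[0,-135,-101,24,0,0,-0.56],[0,-168,-126,30,0,0,-0.7]]

```text
time_s: 2.1
tcp_pos: [0.4807, 0.1993, 0.22]
ee_rot: [[0.984, -0.176, -0.001], [-0.176, -0.984, -0.0], [-0.0, 0.0, -1.0]]
wrist_force: [1.4, -0.1, -0.3]
gripper_width: 1.003
gripper_force: 0.0
```

```bash
python3 -c "
from h import *
go((.471,.387,.13,357.1))"
```

```text
t 2.1 p [0.4807 0.1993 0.22  ] yaw -10.13 w 1.003 F 0.0 [ 1.4 -0.1 -0.3]
[ -42.5 -183.1   90. ] [ 0.0003  0.0005 -0.1261]
```

>>> servo_tool:
  commands:
    - [[0,-10,-45,18,0,0,-0.03],[0,-20,-90,36,0,0,-0.06],[0,-31,-135,54,0,0,-0.09],[0,-42,-175,75,0,0,-0.126],[0,-42,-183,90,0,0,-0.126]]

```text
time_s: 2.6
tcp_pos: [0.4723, 0.3888, 0.1282]
ee_rot: [[0.999, -0.052, -0.001], [-0.052, -0.999, -0.001], [-0.001, 0.001, -1.0]]
wrist_force: [-0.1, -1.0, -0.8]
gripper_width: 1.003
gripper_force: 0.0
```

```bash
python3 - <<'E'
from h import *
from station import r
go((.471,.387,.037,-2.9))
T=r.capture('top');S=r.capture('side')
b=(60,150,220,310);c=(160,90,320,210)
i=cv2.resize(T['pixels'][b[1]:b[3],b[0]:b[2],::-1],(480,480),interpolation=2);j=cv2.resize(S['pixels'][c[1]:c[3],c[0]:c[2],::-1],(300,225),interpolation=2)
k=np.zeros((480,790,3),np.uint8);k[:,:480]=i;k[:225,485:785]=j;cv2.imwrite('pics/near.png',k)
E
```

```text
t 2.6 p [0.4723 0.3888 0.1282] yaw -3.0 w 1.003 F 0.0 [-0.1 -1.  -0.8]
[-1.1  1.8 91.3] [ 0.0008  0.0008 -0.0018]
```

View pics/near.png

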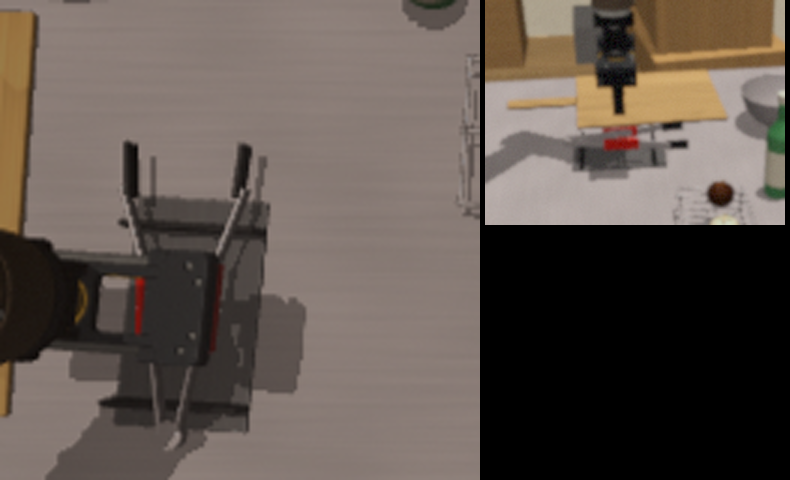

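The near view shows the gripper centred over the two red grips (strips visible at (139,305) and (216,305)), and the side view shows the finger above the middle of the grips at (618,100). Descending.

>>> servo_tool:
  commands:
    - [[0,0,0,22,0,0,0],[0,0,0,45,0,0,0],[0,0,0,65,0,0,0],[0,0,0,82,0,0,0],[0,0,0,93,0,0,0]]

```text
time_s: 3.2
tcp_pos: [0.4736, 0.3834, 0.0373]
ee_rot: [[0.998, -0.059, -0.001], [-0.059, -0.998, -0.001], [-0.001, 0.001, -1.0]]
wrist_force: [-0.2, -0.7, -0.0]
gripper_width: 1.002
gripper_force: 0.0
```

>>> servo_tool:
  commands:
    - [[0.15,0,0,0,0,0,0],[0.25,0,0,0,0,0,0],[0.3,0,0,0,0,0,0],[0.33,0,0,0,0,0,0],[0.35,0,0,0,0,0,0]]

```text
time_s: 3.7
tcp_pos: [0.4736, 0.3853, 0.0384]
ee_rot: [[0.998, -0.057, 0.001], [-0.057, -0.998, 0.001], [0.001, -0.001, -1.0]]
wrist_force: [-0.7, -1.3, 2.8]
gripper_width: 0.681
gripper_force: 7.6
```

>>> servo_tool:
  commands:
    - [[0.37,0,0,0,0,0,0],[0.38,0,0,0,0,0,0],[0.38,0,0,0,0,0,0],[0.38,0,0,0,0,0,0],[0.38,0,0,0,0,0,0]]

```text
time_s: 4.2
tcp_pos: [0.4738, 0.3858, 0.0383]
ee_rot: [[0.998, -0.056, 0.001], [-0.056, -0.998, 0.001], [0.001, -0.001, -1.0]]
wrist_force: [0.5, -0.5, 5.7]
gripper_width: 0.625
gripper_force: 9.5
```

>>> servo_tool:
  commands:
    - [[0.38,0,0,-8,0,0,0],[0.38,0,0,-20,0,0,0],[0.38,0,0,-35,0,0,0],[0.38,0,0,-50,0,0,0],[0.38,0,0,-60,0,0,0]]

```text
time_s: 4.7
tcp_pos: [0.4735, 0.3856, 0.099]
ee_rot: [[0.998, -0.057, 0.001], [-0.057, -0.998, 0.001], [0.001, -0.001, -1.0]]
wrist_force: [0.0, 0.2, -0.3]
gripper_width: 0.621
gripper_force: 7.7
```

```bash
python3 - <<'E'
from h import *
from station import r
go((.48,.2,.2,0))
T=r.capture('top');S=r.capture('side')
b=(60,150,220,310);c=(160,90,320,210)
i=cv2.resize(T['pixels'][b[1]:b[3],b[0]:b[2],::-1],(480,480),interpolation=2);j=cv2.resize(S['pixels'][c[1]:c[3],c[0]:c[2],::-1],(300,225),interpolation=2)
k=np.zeros((480,790,3),np.uint8);k[:,:480]=i;k[:225,485:785]=j;cv2.imwrite('pics/lift.png',k)
E
```

```text
t 4.7 p [0.4735 0.3856 0.099 ] yaw -3.25 w 0.621 F 7.676307864130649 [ 0.   0.2 -0.3]
[  17.1  184.8 -101.2] [-0.0012 -0.0008 -0.0567]
```

View pics/lift.png

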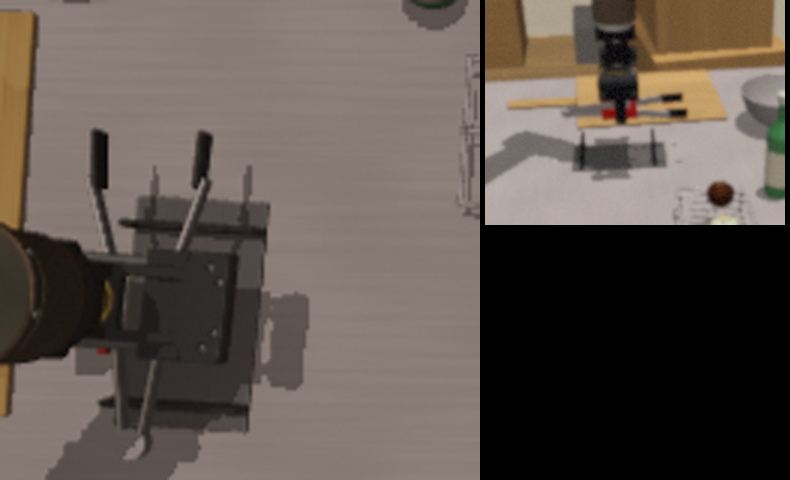

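The tongs are lifted and level (jaws at (98,160) and (202,160) in the left panel), with the rest now empty beneath. Next I'll measure the jaws relative to the TCP.

```bash
python3 - <<'E'
from h import *
from station import r
T=r.capture('top');S=r.capture('side')
bl=lambda R,G,B:(R<50)&(G<50)&(B<50)
P={}
for n,c,b in(('T',T,(82,188,135,222)),('S',S,(246,130,280,160))):
    print(n,[(s.tolist(),ce.round(1)) for s,ce in blobs(c,bl,b,12)]); P[n]=[ce for s,ce in blobs(c,bl,b,12)]
for z in(.1,.105,.11):print(z,[ray(T,p,z).round(4) for p in P['T']],[ray(S,p,z).round(4) for p in P['S']])
def tri(a,b):
    M=[];
    for c,uv in((T,a),(S,b)):
        Pm=c['camera_matrix']@np.c_[c['R'],c['t']];M.append(Pm)
    X=cv2.triangulatePoints(M[0],M[1],a.reshape(2,1),b.reshape(2,1));return (X[:3]/X[3]).ravel().round(4)
if len(P['T'])==2==len(P['S']):
    a=sorted(P['T'],key=lambda p:p[0]);b=sorted(P['S'],key=lambda p:p[1])
    print(tri(a[0],b[0]),tri(a[1],b[1]))
go()
E
```

```text
T [([91, 193, 5, 29, 92], array([ 92.7, 204.2])), ([124, 194, 6, 18, 61], array([126.9, 202. ]))]
S [([255, 142, 9, 2, 18], array([259. , 142.5])), ([259, 150, 8, 3, 22], array([262.5, 150.9]))]
0.1 [array([0.5777, 0.4288, 0.1   ]), array([0.5835, 0.351 , 0.1   ])] [array([0.5814, 0.4297, 0.1   ]), array([0.5848, 0.3495, 0.1   ])]
0.105 [array([0.577 , 0.4265, 0.105 ]), array([0.5829, 0.3491, 0.105 ])] [array([0.5801, 0.4179, 0.105 ]), array([0.5834, 0.3383, 0.105 ])]
0.11 [array([0.5764, 0.4243, 0.11  ]), array([0.5822, 0.3473, 0.11  ])] [array([0.5788, 0.4061, 0.11  ]), array([0.5821, 0.3272, 0.11  ])]
[0.5793 0.4286 0.1003] [0.5843 0.3513 0.0991]
t 4.9 p [0.473  0.385  0.0974] yaw -3.27 w 0.622 F 7.677294266686658 [ 0.1 -0.1 -0.9]
```

```bash
python3 - <<'E'
from h import *
from station import r
T=r.capture('top')
for z in(.1,.105):print(ray(T,(107.3,298.3),z),ray(T,(107.3,297),z))
b=(80,185,140,305);cv2.imwrite('pics/t2.png',cv2.resize(T['pixels'][b[1]:b[3],b[0]:b[2],::-1],None,fx=5,fy=5,interpolation=2))
E
```

```text
[0.36625227 0.38332823 0.1       ] [0.36909992 0.38349068 0.1       ]
[0.36677545 0.38131299 0.105     ] [0.36960759 0.38147456 0.105     ]
```

View pics/t2.png

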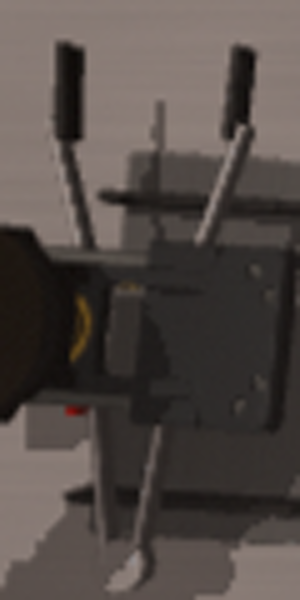

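The zoomed view gives the hinge at y≈0.386 and the jaw centre at y≈0.388. So the tongs sit about 4° left of the tool axis, with the jaws at about (110, 10 left) mm from the TCP. I'll carry them over at moderate speed.

```bash
python3 -c "
from h import *
go((.45,.25,.16,-3.2),(.43,.1,.16,-3.2),(.43,-.03,.16,-3.2),(.46,-.13,.15,-4),(.4825,-.1306,.115,-4))"
```

```text
t 4.95 p [0.4729 0.3848 0.0969] yaw -3.27 w 0.619 F 7.677147701688227 [-1.4  0.4 -1.9]
[-15.2 135.9 -63. ] [ 0.001   0.0011 -0.0013]
[-26.6 286.8 -62.8] [ 0.001   0.0011 -0.0013]
[-19.2 416.6 -62.7] [ 0.001   0.0011 -0.0013]
[ 16.5 514.7 -52.6] [0.001  0.0011 0.0127]
[ 39.  514.  -17.6] [0.001  0.0011 0.0127]
```

>>> servo_tool:
  commands:
    - [[0.38,-2,15,-15,0,0,0],[0.38,-5,40,-32,0,0,0],[0.38,-8,70,-48,0,0,0],[0.38,-12,105,-63,0,0,0],[0.38,-15,140,-63,0,0,0]]

```text
time_s: 5.45
tcp_pos: [0.4507, 0.2458, 0.1618]
ee_rot: [[0.998, -0.056, 0.002], [-0.056, -0.998, 0.002], [0.002, -0.002, -1.0]]
wrist_force: [-0.1, 0.2, -1.9]
gripper_width: 0.621
gripper_force: 7.7
```

>>> servo_tool:
  commands:
    - [[0.38,-2,35,0,0,0,0],[0.38,-4,70,0,0,0,0],[0.38,-6,105,0,0,0,0],[0.38,-8,140,0,0,0,0],[0.38,-8,175,0,0,0,0]]

```text
time_s: 5.95
tcp_pos: [0.4314, 0.0705, 0.1599]
ee_rot: [[0.998, -0.056, -0.002], [-0.056, -0.998, -0.001], [-0.002, 0.001, -1.0]]
wrist_force: [0.7, -0.4, -1.5]
gripper_width: 0.621
gripper_force: 7.7
```

>>> servo_tool:
  commands:
    - [[0.38,0,35,0,0,0,0],[0.38,2,70,0,0,0,0],[0.38,4,105,0,0,0,0],[0.38,6,135,0,0,0,0],[0.38,8,155,0,0,0,0]]

```text
time_s: 6.45
tcp_pos: [0.4307, -0.0849, 0.1598]
ee_rot: [[0.998, -0.058, -0.002], [-0.058, -0.998, -0.0], [-0.002, 0.0, -1.0]]
wrist_force: [1.5, 0.1, -1.4]
gripper_width: 0.622
gripper_force: 7.7
```

```bash
python3 -c "
from h import *
go((.46,-.13,.15,-4),(.4825,-.1306,.115,-4))"
```

```text
t 6.45 p [ 0.4307 -0.0849  0.1598] yaw -3.35 w 0.622 F 7.678704343670688 [ 1.5  0.1 -1.4]
[31.9 43.3  9.8] [0.0003 0.0019 0.0113]
[54.4 42.6 44.7] [0.0003 0.0019 0.0113]
```

>>> servo_tool:
  commands:
    - [[0.38,10,20,3,0,0,0.003],[0.38,22,38,10,0,0,0.007],[0.38,38,43,20,0,0,0.011],[0.38,50,43,30,0,0,0.011],[0.38,54,43,35,0,0,0.011]]

```text
time_s: 6.95
tcp_pos: [0.4832, -0.1295, 0.1238]
ee_rot: [[0.998, -0.069, -0.003], [-0.069, -0.998, -0.0], [-0.003, 0.0, -1.0]]
wrist_force: [-0.2, -0.9, -2.2]
gripper_width: 0.62
gripper_force: 7.7
```

```bash
cat > look.py <<'E'
from h import *
from station import r
import sys
go((.4825,-.1306,.059,-4))
T=r.capture('top');S=r.capture('side')
bl=lambda R,G,B:(R<50)&(G<50)&(B<50)
org=lambda R,G,B:(R>100)&(R-B>80)&(G<R*.75)
print('roll',[(s.tolist(),ray(T,ce,.064).round(4)) for s,ce in blobs(T,org,(310,180,360,230))],[ray(S,ce,.064).round(4) for s,ce in blobs(S,org,(265,215,315,255))])
zz=r.sense()['tcp_pos'][2]+.005
print('jaws',[(s.tolist(),ray(T,ce,zz).round(4)) for s,ce in blobs(T,bl,(300,170,370,222))])
b=(270,150,400,290);c=(220,180,340,280)
i=cv2.resize(T['pixels'][b[1]:b[3],b[0]:b[2],::-1],(455,490),interpolation=2);j=cv2.resize(S['pixels'][c[1]:c[3],c[0]:c[2],::-1],(330,275),interpolation=2)
k=np.zeros((490,790,3),np.uint8);k[:,:455]=i;k[:275,460:]=j;cv2.imwrite(sys.argv[1],k)
E
python3 look.py pics/over.png
```

```text
t 6.95 p [ 0.4832 -0.1295  0.1238] yaw -3.94 w 0.62 F 7.676500213092368 [-0.2 -0.9 -2.2]
[-0.4  1.2 64.8] [0.0002 0.0027 0.0011]
roll [([324, 193, 18, 18, 209], array([ 0.5927, -0.1267,  0.064 ]))] [array([ 0.5926, -0.1331,  0.064 ])]
jaws [([354, 192, 3, 19, 23], array([ 0.5847, -0.1669,  0.1291]))]
```

View pics/over.png

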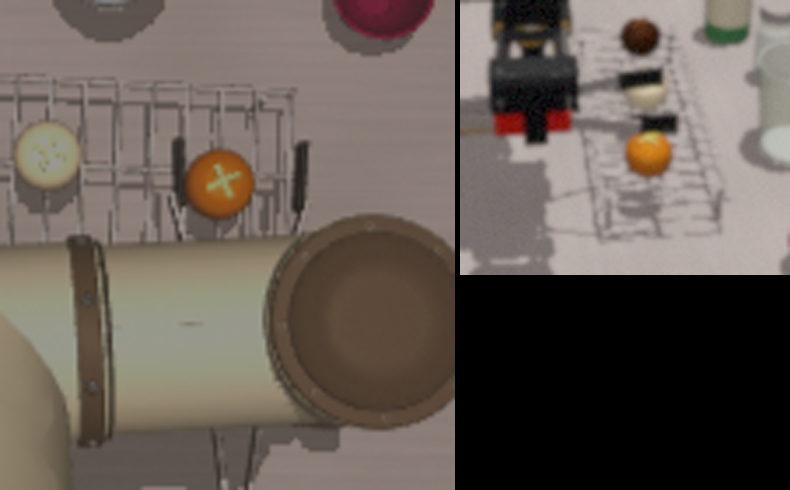

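The jaws straddle the golden roll in the top view (left jaw (178,170), right (300,177), roll (220,184) in the crop), with equal lateral margins within about 2 mm. The jaw centre is ~5 mm short in x, so I'll shift forward 4 mm and descend.

>>> servo_tool:
  commands:
    - [[0.38,4,0,14,0,0,0],[0.38,4,0,30,0,0,0],[0.38,4,0,45,0,0,0],[0.38,4,0,57,0,0,0],[0.38,4,0,64,0,0,0]]

```text
time_s: 7.55
tcp_pos: [0.4862, -0.1291, 0.061]
ee_rot: [[0.998, -0.067, -0.001], [-0.067, -0.998, 0.0], [-0.001, 0.0, -1.0]]
wrist_force: [-0.3, -0.3, -0.8]
gripper_width: 0.621
gripper_force: 7.7
```

```bash
python3 look.py pics/down.png
```

```text
t 7.55 p [ 0.4862 -0.1291  0.061 ] yaw -3.86 w 0.621 F 7.676639953060658 [-0.3 -0.3 -0.8]
[-3.6  1.7  2. ] [0.     0.0014 0.0024]
roll [([324, 193, 18, 19, 210], array([ 0.5926, -0.1267,  0.064 ]))] [array([ 0.593 , -0.1288,  0.064 ])]
jaws [([349, 199, 2, 13, 17], array([ 0.5833, -0.1663,  0.0661]))]
```

View pics/down.png

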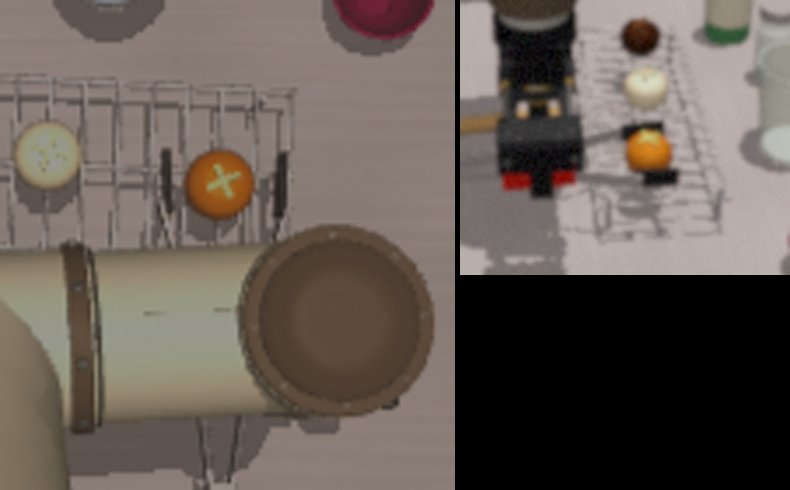

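The jaws sit either side of the roll (crop x 166 and 281 against 220), so they're centred. A quick check of the jaw height before closing.

```bash
python3 -c "
from h import *
S=pickle.load(open('pics/side0.pkl','rb'))
for uv in((292.7,244.4),(286,227.5)):
  for z in(.055,.06,.065,.07): print(uv,z,ray(S,uv,z).round(4))
go((0.486,-.129,.06,-4))"
```

```text
(292.7, 244.4) 0.055 [ 0.5998 -0.1594  0.055 ]
(292.7, 244.4) 0.06 [ 0.5984 -0.1657  0.06  ]
(292.7, 244.4) 0.065 [ 0.5971 -0.1719  0.065 ]
(292.7, 244.4) 0.07 [ 0.5957 -0.1782  0.07  ]
(286, 227.5) 0.055 [ 0.5959 -0.0807  0.055 ]
(286, 227.5) 0.06 [ 0.5946 -0.0876  0.06  ]
(286, 227.5) 0.065 [ 0.5933 -0.0945  0.065 ]
(286, 227.5) 0.07 [ 0.592  -0.1014  0.07  ]
t 7.65 p [ 0.4863 -0.1292  0.0611] yaw -3.87 w 0.623 F 7.6768901328978245 [ 1.3  0.3 -0.7]
[-0.3 -0.2  1.1] [0.0002 0.002  0.0024]
```

>>> servo_tool:
  commands:
    - [[0.42,0,0,-1,0,0,0],[0.46,0,0,-1,0,0,0],[0.49,0,0,-1,0,0,0],[0.52,0,0,-1,0,0,0],[0.6,0,0,-1,0,0,0]]

```text
time_s: 8.15
tcp_pos: [0.4873, -0.1294, 0.0628]
ee_rot: [[0.998, -0.068, 0.001], [-0.068, -0.998, 0.0], [0.001, -0.0, -1.0]]
wrist_force: [-0.0, -0.2, -1.6]
gripper_width: 0.478
gripper_force: 29.5
```

>>> servo_tool:
  commands:
    - [[0.7,0,0,0,0,0,0],[0.8,0,0,0,0,0,0],[0.8,0,0,0,0,0,0],[0.8,0,0,0,0,0,0],[0.8,0,0,0,0,0,0]]

```text
time_s: 8.65
tcp_pos: [0.4873, -0.1294, 0.0626]
ee_rot: [[0.998, -0.068, 0.0], [-0.068, -0.998, -0.0], [0.0, 0.0, -1.0]]
wrist_force: [-0.2, -0.1, -0.6]
gripper_width: 0.477
gripper_force: 29.5
```

Closed at 41.5 mm and 29.5 N, as expected on the roll. Lifting.

>>> servo_tool:
  commands:
    - [[0.8,0,0,-6,0,0,0],[0.8,0,0,-16,0,0,0],[0.8,0,0,-30,0,0,0],[0.8,0,0,-45,0,0,0],[0.8,0,0,-60,0,0,0]]

```text
time_s: 9.15
tcp_pos: [0.487, -0.1294, 0.1238]
ee_rot: [[0.998, -0.068, 0.0], [-0.068, -0.998, 0.0], [0.0, -0.0, -1.0]]
wrist_force: [1.2, -1.0, -1.4]
gripper_width: 0.48
gripper_force: 29.5
```

>>> servo_tool:
  commands:
    - [[0.8,0,0,-15,0,0,0],[0.8,0,0,-30,0,0,0],[0.8,0,0,-45,0,0,0],[0.8,0,0,-55,0,0,0],[0.8,0,0,-55,0,0,0]]

```text
time_s: 9.65
tcp_pos: [0.488, -0.1294, 0.1794]
ee_rot: [[0.998, -0.067, 0.004], [-0.067, -0.998, -0.0], [0.004, -0.0, -1.0]]
wrist_force: [0.2, -0.8, -1.4]
gripper_width: 0.479
gripper_force: 29.5
```

```bash
cat > chk.py <<'E'
from h import *
from station import r
go((.347,-.390,.185,-4),(.40,-.25,.185,-4))
T=r.capture('top');S=r.capture('side')
org=lambda R,G,B:(R>100)&(R-B>80)&(G<R*.75)
a=max(blobs(T,org,(290,150,520,330)),key=lambda b:b[0][4]);b=max(blobs(S,org,(200,170,330,380)),key=lambda b:b[0][4])
M=[c['camera_matrix']@np.c_[c['R'],c['t']] for c in(T,S)]
X=cv2.triangulatePoints(M[0],M[1],a[1].reshape(2,1),b[1].reshape(2,1));print('roll',(X[:3]/X[3]).ravel().round(4),a[0],b[0])
cv2.imwrite('pics/last.png',np.hstack([T['pixels'][150:370,250:550],S['pixels'][170:390,130:430]])[:,:,::-1])
E
python3 chk.py
```

```text
t 9.65 p [ 0.488  -0.1294  0.1794] yaw -3.87 w 0.479 F 29.503516158729326 [ 0.2 -0.8 -1.4]
[-123.1  269.5   -6.1] [-0.0002 -0.0038  0.0023]
[-79.6 126.2  -5.9] [-0.0002 -0.0038  0.0023]
roll [ 0.5924 -0.1284  0.1847] [332 184  21  21 285] [281 192  17   9 109]
```

The roll is lifted to about 0.16 m at the underside and is held at (0.592, −0.128). Now to the bowl at (0.4575, −0.392).

>>> servo_tool:
  commands:
    - [[0.8,-5,12,0,0,0,0],[0.8,-14,32,0,0,0,0],[0.8,-26,60,0,0,0,0],[0.8,-38,88,0,0,0,0],[0.8,-50,116,0,0,0,0]]

```text
time_s: 10.25
tcp_pos: [0.4278, -0.2429, 0.1767]
ee_rot: [[0.998, -0.068, -0.002], [-0.068, -0.998, 0.0], [-0.002, -0.0, -1.0]]
wrist_force: [0.1, -0.5, -2.1]
gripper_width: 0.477
gripper_force: 29.5
```

>>> servo_tool:
  commands:
    - [[0.8,-12,28,0,0,0,0],[0.8,-24,56,0,0,0,0],[0.8,-36,84,2,0,0,0],[0.8,-47,110,4,0,0,0],[0.8,-56,131,6,0,0,0]]

```text
time_s: 10.75
tcp_pos: [0.3628, -0.3699, 0.1705]
ee_rot: [[0.998, -0.069, -0.002], [-0.069, -0.998, 0.001], [-0.002, -0.001, -1.0]]
wrist_force: [0.5, 1.0, -2.0]
gripper_width: 0.48
gripper_force: 29.5
```

>>> servo_tool:
  commands:
    - [[0.8,-5,12,0,0,0,0],[0.8,-9,20,0,0,0,0],[0.8,-11,25,0,0,0,0],[0.8,-11,25,0,0,0,0],[0.8,-11,25,0,0,0,0]]

```text
time_s: 11.25
tcp_pos: [0.3523, -0.3924, 0.1716]
ee_rot: [[0.998, -0.067, 0.0], [-0.067, -0.998, 0.0], [0.0, -0.0, -1.0]]
wrist_force: [-0.4, 0.1, -2.1]
gripper_width: 0.478
gripper_force: 29.5
```

```bash
python3 chk.py
```

```text
t 11.25 p [ 0.3523 -0.3924  0.1716] yaw -3.84 w 0.478 F 29.50316721224226 [-0.4  0.1 -2.1]
[ -5.4  -2.1 -13.4] [-0.0001 -0.0002  0.0027]
[  38.  -145.3  -13.4] [-0.0001 -0.0002  0.0027]Traceback (most recent call last):
  File "chk.py", line 6, in <module>
    a=max(blobs(T,org,(290,150,520,330)),key=lambda b:b[0][4]);b=max(blobs(S,org,(200,170,330,380)),key=lambda b:b[0][4])
ValueError: max() iterable argument is empty
```

View pics/last.png

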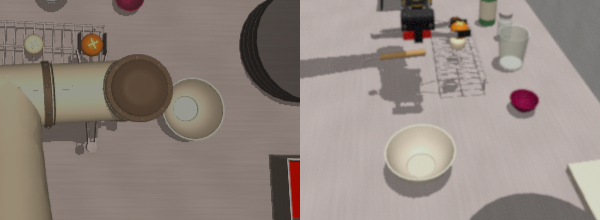

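That picture was the earlier one, taken just after the lift: the roll is in the jaws at (92,44) and nothing else has moved. I'll take a fresh one, since the roll is probably hidden by the arm in the top view.

```bash
python3 - <<'E'
from h import *
from station import r
T=r.capture('top');S=r.capture('side')
org=lambda R,G,B:(R>90)&(R-B>70)&(G<R*.8)
for n,c,b in(('T',T,(380,150,520,330)),('S',S,(180,200,350,380))):
    for s,ce in blobs(c,org,b,30): print(n,s,ce.round(1),[ray(c,ce,z).round(3) for z in(.15,.17,.19)])
cv2.imwrite('pics/end.png',np.hstack([T['pixels'][150:370,250:550],S['pixels'][170:390,130:430]])[:,:,::-1])
go()
E
```

```text
S [234 268  24  15 251] [244.9 276.1] [array([ 0.459, -0.364,  0.15 ]), array([ 0.458, -0.386,  0.17 ]), array([ 0.457, -0.408,  0.19 ])]
S [202 281   4  11  30] [204.  285.1] [array([ 0.377, -0.377,  0.15 ]), array([ 0.379, -0.399,  0.17 ]), array([ 0.381, -0.42 ,  0.19 ])]
t 11.45 p [ 0.3524 -0.3924  0.1717] yaw -3.83 w 0.478 F 29.502955842472147 [ 0.6 -0.6 -1. ]
```

View pics/end.png

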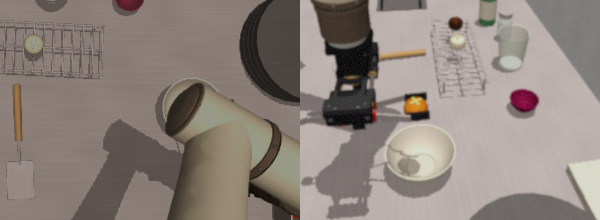

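The roll is held in the jaws at (415,105) in the side view, which puts it at about (0.457, −0.39) with its underside near 0.155 m, over the middle of the bowl. The arm is still and the grip is steady at 29.5 N, so I'm handing in.

```bash
python3 -c "
from station import r
print(r.finish_job())"
```

```text
the job is handed in; nothing more can be done
None
```

I handed the job in at about 11.5 s with the golden roll held still in the tongs, about 10 cm above the middle of the bowl; the hand-in reported no pass or fail result.

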